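# Hang the parts pail on the twin-prong hook

## Robot

A 6-joint arm with a two-finger parallel gripper is mounted at the origin on the work surface. World frame = base frame: x ahead of the robot, y to its left, z up, the work surface at z = 0. Lengths are in m, angles in degrees, forces in N, time in s.
With the tool pointing down it reaches from about 0.325 to 0.775 m from the base axis. Payload 5.5 kg.
Tool frame: the origin (TCP) lies between the finger pads; the fingertips stand arm.finger_overhang ahead of it and the grasp point (between the pads) lies 2 mm behind it (arm.finger_overhang is the distance from the TCP to the fingertips, in m); z points along the fingers, y is the line along which they close (so a half turn about z gives the same grasp; the last joint's range is limited). The gripper opens to 88 mm and grips with 3 to 60 N. Pads are 20 mm wide; open, the fingers measure 115 mm over their backs; the gripper's body (75 mm by 178 mm) begins 61 mm behind the grasp point.
Start: joints at [61.725, 5.22, 70.514, -0, 104.267, -3.249], TCP at [0.254, 0.544, 0.24] pointing down, gripper open.
Joint ranges: [-164.24, 164.24], [-49.07, 125.15], [9.68, 141.18], [-86.29, 266.29], [3.28, 154.24], [-151.56, 151.56]. Speed limits (degrees/s): [147.25, 147.25, 172.46, 180, 180, 180].

## Interface

Orientations are given as [roll, pitch, yaw] about the fixed x, y, z axes, in that order (R = Rz(yaw) Ry(pitch) Rx(roll)).
In Python, from station import arm gives the robot as it stands. The module is installed in compiled form; this text tells all that it offers.
- The arm moves only by the tool arm_command, never from a script. Its argument "deltas" is a list of rows, each an object of numbers: "dx", "dy", "dz": the shift along the tool's x, y, z in cm; "rx", "ry", "rz": the turn, a rotation vector about the tool's x, y, z in degrees; "hand": the closure, from -1 (fully open) to 1 (shut). In form: [{"dx": .., "dy": .., "dz": .., "rx": .., "ry": .., "rz": .., "hand": ..}, ...]. A call has 1 to 12 rows; each row is the pose to reach, as a shift and turn from the pose commanded when the call began, along the tool's axes at that moment; what a row does not reach only later rows make up. A row lasts 1/10 s, in which the tool goes at most 50 mm and 8.59 degrees, less where a joint would pass 70% of its speed; a pose out of reach is approached as far as the arm can. A call with a gripper value outside its range is refused whole. The fingers move at their own pace and stop on an object; "grip_force" is the grip in N (left out, the last holds). Time passes only in rows, so rows that repeat a pose let the fingers close. It gives the time, the measured TCP pose, the force, the opening and the grip force at its end, in the units of the state.
- arm.state(): the state, without advancing time (a new reading comes with each control period).
- arm.get_image(name): name is "scene" or "top" or "wrist"; returns a dict with "pixels" (420x560x3 uint8, blue, green, red), "fx", "fy", "cx", "cy" (pixels), "k1" (the pictures are not rectified: a ray, as slopes to the right and down, at radius r is drawn at 1 + k1 r^2 times it, then the intrinsics apply), "view" (4x4, takes a point from world to camera coordinates); the wrist camera has in their place "T_tool_cam" (4x4, takes a point from camera to tool coordinates, whose origin is the TCP and whose axes are the flange's). Camera axes: x right, y down, z forward; pixel columns grow to the right and rows downward; lengths in m; the calibration is good to about 2 mm. A picture is of the moment at which its call begins: read the wrist's pose just before it. There is no depth.
- arm.finish_job(): hands the job in; it is judged then, once.
The state is a dict: "clock": time; "joints": joint angles; "joint_vel": joint speeds; "tau": joint torques, N m; "tcp_pos": TCP position; "ee_rot": TCP orientation; "ft_force": force on the tool from outside, world axes, zero at the start; "torque": the same for the moment, N m; "finger_gap": finger opening in m; "finger_force": force on a finger pad.
Only numpy, scipy, OpenCV 4.12 (cv2) and the standard library are available. Lean on these libraries where they do the work, as an engineer would, in place of code of your own. Each camera call takes 0.05 s, during which the arm holds its last target. There are 200 camera calls.

## Task

Hang the orange parts pail by its wire handle on the twin-prong hook of the bench stand, the handle lying across both prongs behind their upturned ends. Lower it gently until the hook carries its weight before you let go; keep the pail upright so that no parts fall out, and leave the blue pail and the other things where they are.

Things in the scene. Friction and masses are not known exactly. Their poses are not given: they have to be found in the camera images.
- pail: Orange round plastic pail with bike parts in it, 95 mm high, 118 mm across the rim, 92 mm across the foot, wall 4 mm, parts inside lower than 55 mm; about 0.4 to 0.75 kg. Origin: centre of its underside; z up, y along the hinge line of its wire handle, x to the side to which the handle leans.
- bail (a joint): Lean of the orange pail's wire handle (rad): 0 = straight up, positive = leaning to the pail's own +x side, range -0.95 to 0.95, about the hinge line (along the pail's y axis, 85 mm above its underside). The hinge is a little stiff (0.035 N m): the handle stays where it is left. At the start it leans by 0.45 to 0.85.
- pail_pivot (a point): Middle of the orange pail's handle hinge line, on the pail's axis 85 mm above its underside; axes as the pail's.
- bail_grip (a point): Middle of the top bar of the orange pail's wire handle, 90 mm from the hinge line. The bar runs along y, straight for 120 mm, 8 mm wire; its middle 48 mm wears a black sleeve, 14 mm thick: the place to grip. z points from the hinge line to the bar, in the plane of the handle.
- stand: Hook stand, fixed: steel base 120 x 160 x 14 mm, square aluminium post 30 mm thick, 320 mm high. Origin on the bench under the middle of the post's front face; -x is the front, z up. A blue clamp, 110 mm wide, 13 mm before the post, carries two steel prongs (10 mm rod, red tips) that reach to the front, at y = -43 and +43 mm. The clamp does not slip.
- under_hook (a point): Point on the bench below the middle between the hook's two seats, 85 mm before the post; axes as the stand's. Each prong dips to its seat here; forwards it turns up to a tip 27 mm out and 25 mm higher, backwards it rises gently (8 mm higher 27 mm behind the seat, 15 mm at the clamp). The seats' top is 205 to 250 mm above the bench, as the clamp was last set: not measured, see it or feel it.
- bluepail: Blue pail of the same shape, with its own leaning handle, standing on the other side of the bench; to be left alone. Origin: centre of its underside.
- wrench: Wrench, 190 mm long, lying on the bench; to be left alone.
- driver: Screwdriver with blue handle, 190 mm long, lying on the bench; to be left alone.
- lube: Green bottle, 150 mm high; to be left alone.
- grease: White jar with red cap, 70 mm high; to be left alone.
- cup: Red press tool, 85 mm high, 48 mm wide; to be left alone.
Things that resemble listed ones, but are neither listed nor needed, are in the scene too. There is more than one size of the pail; the job needs the smaller.

How it is judged (in metres and radians):
On the way, in this order (a step that is already met when the one before it is completed fails the run):
1. the orange pail is lifted clear of the bench (height (world z) of pail above 0.02 m and contact force between pail and the fingers above 1 N and contact force between pail and stand below 0.5 N), for 0.2 s.
2. the hook carries the pail while the fingers still hold it (contact force between pail and stand above 2 N and contact force between pail and the fingers above 1 N and x of bail_grip in the frame of stand between -0.108 and -0.06 m and y of bail_grip in the frame of stand between -0.02 and 0.02 m), for 0.2 s.
At the end, for the whole second after the job is handed in: The orange pail hangs still and released from its bar on both prongs: bar middle within 20 mm of midway between them, 60 to 108 mm before the post, 195 to 275 mm high, square within 0.25 rad, pail upright within 0.4 rad, over 2 N on the hook, below 0.03 m/s (x of bail_grip in the frame of stand between -0.108 and -0.06 m and y of bail_grip in the frame of stand between -0.02 and 0.02 m and z of bail_grip in the frame of stand between 0.195 and 0.275 m and angle between the y axis of pail and the y axis of stand, either way round below 0.25 rad and contact force between pail and stand above 2 N and angle between pail's own z axis and vertical below 0.4 rad and linear speed of pail below 0.03 m/s and contact force between pail and the fingers below 0.1 N); the robot touches nothing.
It fails at once if the hook stand is pushed with more than 40 N by the pail (contact force between pail and stand above 40 N).
It fails at once if the orange pail is tipped by more than 0.8 rad (parts fall out) (angle between pail's own z axis and vertical above 0.8 rad).
It fails at once if the blue pail is moved by more than 30 mm (distance of bluepail from where it was at the start of the episode above 0.03 m).
It fails at once if another thing on the bench is moved by more than 40 mm (distance of any of wrench, driver, lube, grease, cup from where it was at the start of the episode above 0.04 m).
It also fails if it takes over 70 s, if anything falls off the work surface, if the arm or the gripper's body presses on something with over 40 N, if the wrist force passes 120 N, or if a joint passes its speed limit or range.

## Working session

There is one attempt and no reset: what is moved stays moved. The work goes in short steps, Python scripts to look and compute and a tool call to move; the robot and the scene stay as the last step left them, time stands still between calls to the robot, and variables do not carry over. Pictures are saved under pics/ and viewed, at most 10 in all, crops included, and the job is handed in when it is done.

Besides the shell and the picture viewer there is one more tool, called after "Call:" as name(argument=value, ...), one argument or row to a line, values as JSON. arm_command: Moves the arm, as the interface text tells. Its arguments: {"type":"object","properties":{"deltas":{"type":"array","items":{"type":"object","properties":{"dx":{"type":"number"},"dy":{"type":"number"},"dz":{"type":"number"},"rx":{"type":"number"},"ry":{"type":"number"},"rz":{"type":"number"},"hand":{"type":"number"}}}},"grip_force":{"type":"number"}},"required":["deltas"]}

```bash
mkdir -p pics
cat > h.py <<'E'
import numpy as np,cv2
from station import arm
from scipy.spatial.transform import Rotation as R
def tool():
    s=arm.state();T=np.eye(4);T[:3,:3]=R.from_euler('xyz',s['ee_rot'],degrees=True).as_matrix();T[:3,3]=s['tcp_pos'];return T
def get(name,save=None):
    T=tool();im=arm.get_image(name)
    im['c2w']=T@np.array(im['T_tool_cam']) if name=='wrist' else np.linalg.inv(np.array(im['view']))
    if save: cv2.imwrite('pics/'+save,im['pixels'])
    return im
def ray(im,u,v):
    K=np.array([[im['fx'],0,im['cx']],[0,im['fy'],im['cy']],[0,0,1.]])
    p=cv2.undistortPoints(np.array([[[u,v]]],float),K,np.array([im['k1'],0,0,0.]))[0,0]
    d=im['c2w'][:3,:3]@np.array([p[0],p[1],1]);return im['c2w'][:3,3],d/np.linalg.norm(d)
def onz(im,u,v,z):
    o,d=ray(im,u,v);return o+d*(z-o[2])/d[2]
def proj(im,P):
    p=np.linalg.inv(im['c2w'])@np.append(P,1);x=p[:2]/p[2];f=1+im['k1']*(x@x)
    return np.array([im['fx']*x[0]*f+im['cx'],im['fy']*x[1]*f+im['cy']])
def tri(a,b):
    (o1,d1),(o2,d2)=a,b;M=np.array([d1,-d2]).T;t=np.linalg.lstsq(M,o2-o1,rcond=None)[0]
    p,q=o1+t[0]*d1,o2+t[1]*d2;return (p+q)/2,np.linalg.norm(p-q)
E
python3 - <<'E'
from h import *
for n in('scene','top'):
    im=get(n,n+'0.png');print(n,im['c2w'].round(3).tolist(),im['fx'],im['k1'])
s=arm.state();print(s, getattr(arm,'finger_overhang',None))
E
```

```text
scene [[0.49, 0.488, -0.722, 1.408], [0.871, -0.275, 0.406, -0.477], [-0.0, -0.828, -0.561, 0.793], [0.0, 0.0, 0.0, 1.0]] 483.85372015647437 -0.08323006015853032
top [[0.009, -0.996, 0.086, 0.396], [-1.0, -0.009, 0.007, 0.008], [-0.006, -0.086, -0.996, 1.456], [0.0, 0.0, 0.0, 1.0]] 423.1480934614094 -0.06141186502065965
{'clock': 0.1, 'joints': array([ 6.17229224e+01,  5.26113174e+00,  7.05739085e+01, -1.13131472e-03,
        1.04266661e+02, -3.24755023e+00]), 'joint_vel': array([-0.03722893, -0.0919798 , -0.23506495,  0.04471226, -0.00091476,
        0.0421961 ]), 'tau': array([ 2.68696116e-03, -4.47860205e+01, -4.07567275e+01,  7.01290858e-02,
        2.85110611e-02, -9.49030823e-05]), 'tcp_pos': array([0.25373951, 0.54345391, 0.23860606]), 'ee_rot': array([-1.79898400e+02, -4.66620187e-03,  1.54970191e+02]), 'ft_force': array([-0.51124045,  0.70732407, -0.35882806]), 'torque': array([ 0.00566217, -0.00181197,  0.00110883]), 'finger_force': 0.0, 'finger_gap': 0.08753295840648145} 0.017
```

View pics/scene0.png

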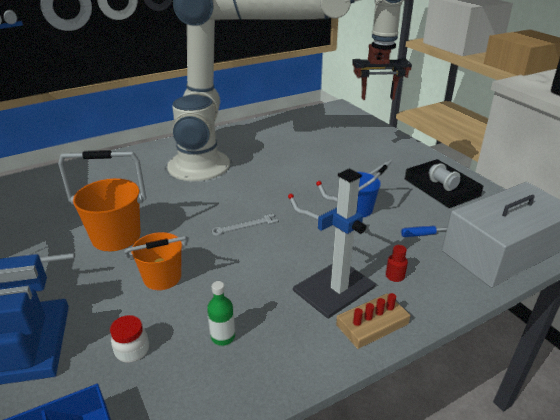

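View pics/top0.png

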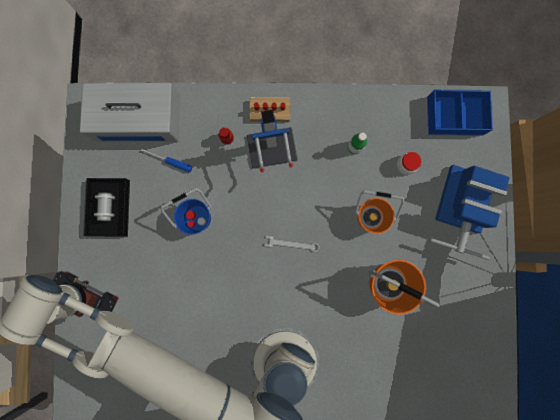

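The top view shows the small orange pail at (376,215) with its sleeve at (377,195). The big pail at (398,287) is to be left alone. The prong tips are at (262,169) and (290,165), the post top is at (268,117), and the wrench is at (290,243). The scene view shows the small pail at (160,262), its sleeve at (150,244), and the prong tips at (291,196) and (319,183).

Run:
```python
from h import *
t=get('top');s=get('scene')
def crop(im,x0,y0,x1,y1,k):return cv2.resize(im['pixels'][y0:y1,x0:x1],None,fx=k,fy=k,interpolation=cv2.INTER_CUBIC)
a=crop(t,340,170,420,245,5);b=crop(t,230,85,310,185,4)
c=crop(s,120,225,200,300,5);d=crop(s,270,160,380,260,4)
W=np.zeros((600*1,0,3),np.uint8)
C=np.zeros((800,860,3),np.uint8);C[:375,:400]=a;C[:400,410:730]=b;C[400:775,:400]=c;C[400:800,410:850]=d
cv2.imwrite('pics/crops.png',cv2.resize(C,(640,595)))
def red(im,box):
    x0,y0,x1,y1=box;h=cv2.cvtColor(im['pixels'],cv2.COLOR_BGR2HSV);m=(((h[...,0]<6)|(h[...,0]>172))&(h[...,1]>150)&(h[...,2]>80)).astype(np.uint8)
    n,_,st,ce=cv2.connectedComponentsWithStats(m[y0:y1,x0:x1]);return [(ce[i]+[x0,y0]).round(2).tolist()+[int(st[i,4])] for i in range(1,n) if st[i,4]>4]
def dark(im,box):
    x0,y0,x1,y1=box;m=(im['pixels'].max(2)<45).astype(np.uint8)
    n,_,st,ce=cv2.connectedComponentsWithStats(m[y0:y1,x0:x1]);return [(ce[i]+[x0,y0]).round(2).tolist()+[int(st[i,4])] for i in range(1,n) if st[i,4]>8]
rt=red(t,(250,150,300,180));rs=red(s,(280,170,335,210));print(rt,rs)
for p in rt:
  for q in rs: print('tip',[np.round(x,4) for x in tri(ray(t,*p[:2]),ray(s,*q[:2]))])
dt=dark(t,(355,185,400,203));ds=dark(s,(125,230,190,256));print(dt,ds)
for p in dt:
  for q in ds: print('sleeve',[np.round(x,4) for x in tri(ray(t,*p[:2]),ray(s,*q[:2]))])
h=cv2.cvtColor(t['pixels'],cv2.COLOR_BGR2HSV);m=((h[...,0]>6)&(h[...,0]<20)&(h[...,1]>150)).astype(np.uint8);m[:190]=0;m[243:]=0;m[:,:345]=0;m[:,415:]=0
c=max(cv2.findContours(m,0,1)[0],key=cv2.contourArea);(u,v),r=cv2.minEnclosingCircle(c);print('rim',u,v,r,onz(t,u,v,.095),onz(t,u+r,v,.095))
```

```text
[[290.36, 164.55, 11], [261.8, 169.5, 10]] [[318.21, 182.64, 14], [289.93, 195.4, 15]]
tip [array([0.6461, 0.0143, 0.2548]), np.float64(0.0635)]
tip [array([ 0.6344, -0.0129,  0.2261]), np.float64(0.0001)]
tip [array([0.6191, 0.0712, 0.2263]), np.float64(0.0005)]
tip [array([0.608 , 0.0421, 0.2   ]), np.float64(0.0677)]
[[383.33, 194.26, 46]] [[156.48, 243.54, 109]]
sleeve [array([ 0.5583, -0.3035,  0.151 ]), np.float64(0.0015)]
rim 375.53125 215.5 18.153121948242188 [ 0.49562684 -0.29147726  0.095     ] [ 0.49611348 -0.35050947  0.095     ]
```

View pics/crops.png

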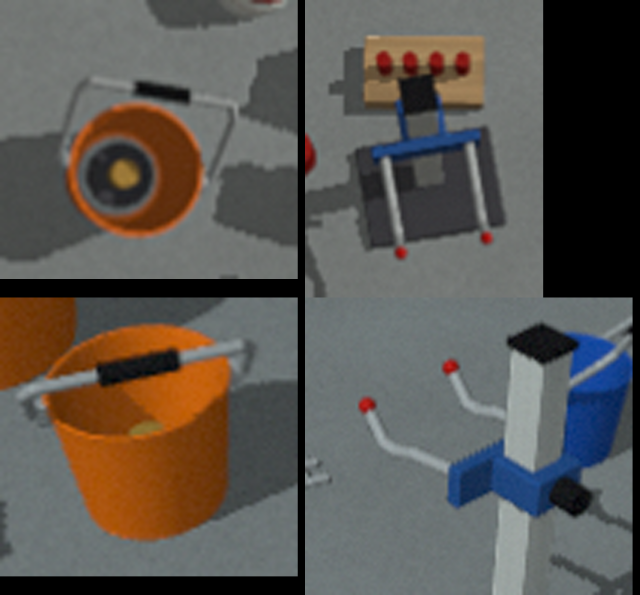

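Both tips triangulate cleanly, at (0.634,-0.013,0.226) and (0.619,0.071,0.226). That puts the stand yaw at about 10.3°, the seat middle at about (0.653,0.034), and the seat top near 0.206. The pail is at (0.496,-0.292) with yaw about -10°, and its sleeve is at (0.558,-0.304,0.151). The wide gripper body would hit the post, so I'll tilt the tool 25° with the body towards the robot.

```bash
cat >> h.py <<'E'
def delta(P,yaw,tilt=25,T=None):
    T=tool() if T is None else T
    G=np.eye(4);G[:3,:3]=R.from_euler('xyz',[180-tilt,0,yaw],degrees=True).as_matrix();G[:3,3]=P
    D=np.linalg.inv(T)@G
    print('d cm',(D[:3,3]*100).round(2),'rot',R.from_matrix(D[:3,:3]).as_rotvec(degrees=True).round(2));return G
E
python3 - <<'E'
from h import *
delta([.254,.544,.38],155,0);delta([.45,.1,.38],100);delta([.517,-.296,.30],80)
G=np.eye(4);G[:3,:3]=R.from_euler('xyz',[155,0,80],degrees=True).as_matrix();print(G[:3,:3].round(3))
E
```

```text
d cm [ -0.     0.04 -14.11] rot [-0.07 -0.   -0.03]
d cm [-36.54 -31.9  -14.07] rot [-23.1  -11.96  54.08]
d cm [-59.37 -64.94  -6.03] rot [-21.37 -16.3   73.72]
[[ 0.174  0.893  0.416]
 [ 0.985 -0.157 -0.073]
 [ 0.     0.423 -0.906]]
```

Call:
arm_command(
  deltas=[
    {"dz": -5},
    {"dz": -10},
    {"dz": -14.1},
    {"dx": -36.5,"dy": -31.9,"dz": -14.1,"rx": -23.1,"ry": -12,"rz": 54.1},
    {"dx": -36.5,"dy": -31.9,"dz": -14.1,"rx": -23.1,"ry": -12,"rz": 54.1},
    {"dx": -36.5,"dy": -31.9,"dz": -14.1,"rx": -23.1,"ry": -12,"rz": 54.1},
    {"dx": -36.5,"dy": -31.9,"dz": -14.1,"rx": -23.1,"ry": -12,"rz": 54.1},
    {"dx": -36.5,"dy": -31.9,"dz": -14.1,"rx": -23.1,"ry": -12,"rz": 54.1},
    {"dx": -36.5,"dy": -31.9,"dz": -14.1,"rx": -23.1,"ry": -12,"rz": 54.1},
    {"dx": -36.5,"dy": -31.9,"dz": -14.1,"rx": -23.1,"ry": -12,"rz": 54.1},
    {"dx": -36.5,"dy": -31.9,"dz": -14.1,"rx": -23.1,"ry": -12,"rz": 54.1},
    {"dx": -36.5,"dy": -31.9,"dz": -14.1,"rx": -23.1,"ry": -12,"rz": 54.1},
  ],
)

```text
$.deltas[0]: bad value
```

Run:
```python
from h import *
print(tool().round(3).tolist());delta([.517,-.296,.28],80)
```

```text
[[-0.906, 0.423, -0.001, 0.254], [0.423, 0.906, -0.001, 0.544], [0.0, -0.001, -1.0, 0.239], [0.0, 0.0, 0.0, 1.0]]
d cm [-59.37 -64.94  -4.03] rot [-21.37 -16.3   73.72]
```

Call:
arm_command(
  deltas=[
    {"dx": 0,"dy": 0,"dz": -5,"rx": 0,"ry": 0,"rz": 0,"hand": -1},
    {"dx": 0,"dy": 0,"dz": -10,"rx": 0,"ry": 0,"rz": 0,"hand": -1},
    {"dx": 0,"dy": 0,"dz": -14.1,"rx": 0,"ry": 0,"rz": 0,"hand": -1},
    {"dx": -36.5,"dy": -31.9,"dz": -14.1,"rx": -23.1,"ry": -12,"rz": 54.1,"hand": -1},
    {"dx": -36.5,"dy": -31.9,"dz": -14.1,"rx": -23.1,"ry": -12,"rz": 54.1,"hand": -1},
    {"dx": -36.5,"dy": -31.9,"dz": -14.1,"rx": -23.1,"ry": -12,"rz": 54.1,"hand": -1},
    {"dx": -36.5,"dy": -31.9,"dz": -14.1,"rx": -23.1,"ry": -12,"rz": 54.1,"hand": -1},
    {"dx": -36.5,"dy": -31.9,"dz": -14.1,"rx": -23.1,"ry": -12,"rz": 54.1,"hand": -1},
    {"dx": -36.5,"dy": -31.9,"dz": -14.1,"rx": -23.1,"ry": -12,"rz": 54.1,"hand": -1},
    {"dx": -36.5,"dy": -31.9,"dz": -14.1,"rx": -23.1,"ry": -12,"rz": 54.1,"hand": -1},
    {"dx": -36.5,"dy": -31.9,"dz": -14.1,"rx": -23.1,"ry": -12,"rz": 54.1,"hand": -1},
    {"dx": -36.5,"dy": -31.9,"dz": -14.1,"rx": -23.1,"ry": -12,"rz": 54.1,"hand": -1},
  ],
)

```text
clock: 1.4
tcp_pos: [0.4352, 0.1307, 0.3809]
ee_rot: [154.8, -0.0, 100.1]
ft_force: [1.7, 0.6, 0.1]
finger_gap: 0.0876
finger_force: 0.0
```

Run:
```python
from h import *
print(tool().round(3).tolist());delta([.517,-.296,.28],80)
```

```text
[[-0.175, 0.891, 0.419, 0.435], [0.985, 0.158, 0.075, 0.131], [0.0, 0.425, -0.905, 0.381], [0.0, 0.0, 0.0, 1.0]]
d cm [-43.45  -3.74   9.37] rot [ 0.16 -8.53 18.16]
```

Call:
arm_command(
  deltas=[
    {"dx": -43.5,"dy": -3.7,"dz": 9.4,"rx": 0.2,"ry": -8.5,"rz": 18.2,"hand": 0},
    {"dx": -43.5,"dy": -3.7,"dz": 9.4,"rx": 0.2,"ry": -8.5,"rz": 18.2,"hand": 0},
    {"dx": -43.5,"dy": -3.7,"dz": 9.4,"rx": 0.2,"ry": -8.5,"rz": 18.2,"hand": 0},
    {"dx": -43.5,"dy": -3.7,"dz": 9.4,"rx": 0.2,"ry": -8.5,"rz": 18.2,"hand": 0},
    {"dx": -43.5,"dy": -3.7,"dz": 9.4,"rx": 0.2,"ry": -8.5,"rz": 18.2,"hand": 0},
    {"dx": -43.5,"dy": -3.7,"dz": 9.4,"rx": 0.2,"ry": -8.5,"rz": 18.2,"hand": 0},
    {"dx": -43.5,"dy": -3.7,"dz": 9.4,"rx": 0.2,"ry": -8.5,"rz": 18.2,"hand": 0},
    {"dx": -43.5,"dy": -3.7,"dz": 9.4,"rx": 0.2,"ry": -8.5,"rz": 18.2,"hand": 0},
    {"dx": -43.5,"dy": -3.7,"dz": 9.4,"rx": 0.2,"ry": -8.5,"rz": 18.2,"hand": 0},
    {"dx": -43.5,"dy": -3.7,"dz": 9.4,"rx": 0.2,"ry": -8.5,"rz": 18.2,"hand": 0},
    {"dx": -43.5,"dy": -3.7,"dz": 9.4,"rx": 0.2,"ry": -8.5,"rz": 18.2,"hand": 0},
    {"dx": -43.5,"dy": -3.7,"dz": 9.4,"rx": 0.2,"ry": -8.5,"rz": 18.2,"hand": 0},
  ],
)

```text
clock: 2.6
tcp_pos: [0.5172, -0.2943, 0.2806]
ee_rot: [155.1, 0.0, 79.9]
ft_force: [1.1, -0.1, 0.0]
finger_gap: 0.0441
finger_force: 0.0
```

Run:
```python
from h import *
w=get('wrist','w1.png');print(tool()[:3,3],arm.state()['finger_gap']);
for P in [(.5583,-.3035,.151),(.4956,-.2915,.085)]: print(proj(w,P))
delta([.5583,-.3035,.151],80)
```

```text
[ 0.51735129 -0.29399945  0.28111618] 0.044053213262689135
[259.83715763 202.79876133]
[168.45604158 191.42562334]
d cm [-0.21 -1.69 13.57] rot [-0.04  0.06 -0.  ]
```

View pics/w1.png

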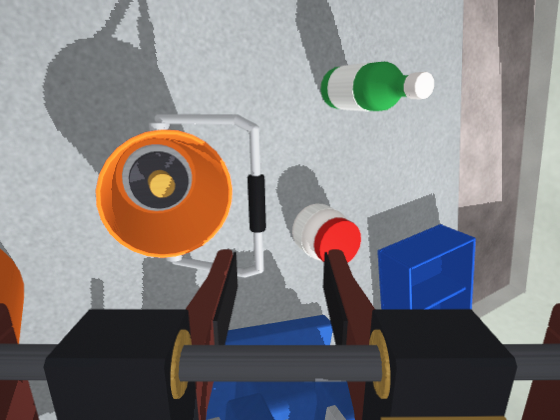

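The wrist view shows the sleeve at (257,203), 3 px from the prediction. The bar runs from (255,128) to (262,272), and the jar and bottle are clear. I'll work out the bar's angle from these points and move down around it.

Run:
```python
from h import *
w=get('wrist');g=w['pixels']
a,b=onz(w,255,128,.151),onz(w,262,268,.151);m=(g[100:300,235:280].max(2)<50)
ys,xs=np.nonzero(m[70:135]);u,v=xs.mean()+235,ys.mean()+170
vx,vy,_,_=cv2.fitLine(np.column_stack([xs+235,ys+170]).astype(np.float32),2,0,.01,.01).ravel()
p=onz(w,u,v,.151);q=onz(w,u+vx*20,v+vy*20,.151);d=q-p;print(u,v,p,'bar yaw',np.degrees(np.arctan2(*(a-b)[[1,0]])),np.degrees(np.arctan(d[1]/d[0])))
delta([p[0],p[1],.151],82)
G=delta([.4956,-.2915,.176],82)
```

```text
256.053738317757 203.1658878504673 [ 0.55544302 -0.30275906  0.151     ] bar yaw 81.80998016121006 80.77043727215415
d cm [-0.2  -1.96 13.46] rot [-0.03  0.91 -1.79]
d cm [-0.13 -6.43  8.62] rot [-0.03  0.91 -1.79]
```

Call:
arm_command(
  deltas=[
    {"dx": -0.2,"dy": -1.9,"dz": 4,"rx": 0,"ry": 0.6,"rz": -1.3,"hand": 0},
    {"dx": -0.2,"dy": -1.9,"dz": 7,"rx": 0,"ry": 0.6,"rz": -1.3,"hand": 0},
    {"dx": -0.2,"dy": -1.9,"dz": 10,"rx": 0,"ry": 0.6,"rz": -1.3,"hand": 0},
    {"dx": -0.2,"dy": -1.9,"dz": 12,"rx": 0,"ry": 0.6,"rz": -1.3,"hand": 0},
    {"dx": -0.2,"dy": -1.9,"dz": 13.5,"rx": 0,"ry": 0.6,"rz": -1.3,"hand": 0},
    {"dx": -0.2,"dy": -1.9,"dz": 13.5,"rx": 0,"ry": 0.6,"rz": -1.3,"hand": 0.45},
    {"dx": -0.2,"dy": -1.9,"dz": 13.5,"rx": 0,"ry": 0.6,"rz": -1.3,"hand": 0.45},
    {"dx": -0.2,"dy": -1.9,"dz": 13.5,"rx": 0,"ry": 0.6,"rz": -1.3,"hand": 0.45},
    {"dx": -0.2,"dy": -1.9,"dz": 13.5,"rx": 0,"ry": 0.6,"rz": -1.3,"hand": 0.45},
  ],
  grip_force=5,
)

```text
clock: 3.6
tcp_pos: [0.5559, -0.3045, 0.1511]
ee_rot: [155.0, 0.1, 81.3]
ft_force: [-0.5, -0.1, -0.4]
finger_gap: 0.0243
finger_force: 0.0
```

Run:
```python
from h import *
print(tool()[:3,3],arm.state()['ft_force'],arm.state()['finger_gap']);
c=np.cos(np.radians(-9));s=np.sin(np.radians(-9))
for th in(.73,.55,.4,.25,.12,0,-.06):
    x=.09*np.sin(th);delta([.4956+c*x,-.2915+s*x,.085+.09*np.cos(th)],81)
t=get('top');s=get('scene')
cv2.imwrite('pics/c2.png',np.hstack([cv2.resize(t['pixels'][150:260,330:430],(500,550)),cv2.resize(s['pixels'][190:300,110:160+50],(300,330))[:330].repeat(1,0) if 0 else cv2.resize(s['pixels'][190:300,100:160+50-10],(300,550))]))
```

```text
[ 0.55590866 -0.3045471   0.15108522] [-0.48032035 -0.09600933 -0.37248026] 0.024281966158629924
d cm [ 0.35 -0.1  -0.16] rot [-0.02 -0.06  0.32]
d cm [ 0.35 -0.87 -1.58] rot [-0.02 -0.06  0.32]
d cm [ 0.36 -1.7  -2.65] rot [-0.02 -0.06  0.32]
d cm [ 0.36 -2.67 -3.58] rot [-0.02 -0.06  0.32]
d cm [ 0.37 -3.62 -4.26] rot [-0.02 -0.06  0.32]
d cm [ 0.37 -4.57 -4.77] rot [-0.02 -0.06  0.32]
d cm [ 0.38 -5.07 -4.98] rot [-0.02 -0.06  0.32]
```

View pics/c2.png

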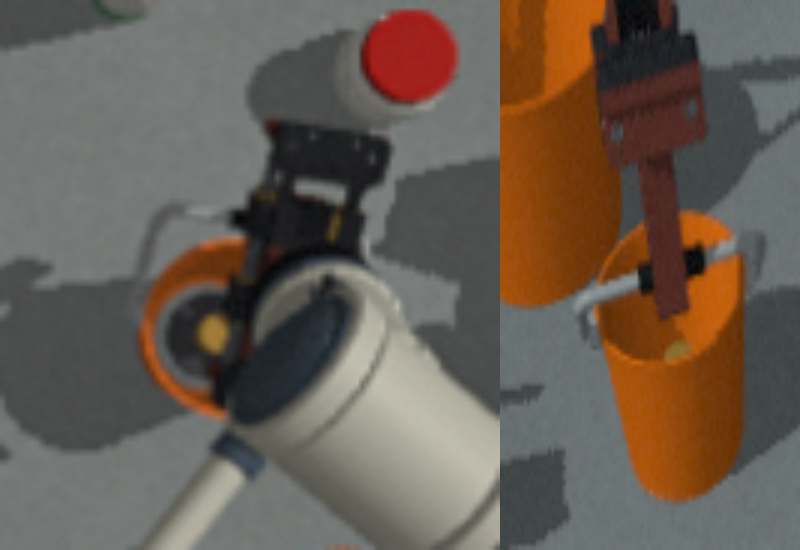

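The sleeve is caged between the fingers, with the bar centred in both crops. Before swinging back I'll check the gripper body's clearance from the big pail's handle.

Run:
```python
from h import *
t=cv2.imread('pics/top0.png');tt=get('top');s=get('scene')
for n,a,b in(('sleeve',(388,281),(97,154.5)),('end-',(438,305),(62,155)),('end+',(371,275),(137,153))):print(n,tri(ray(tt,*a),ray(s,*b)))
p=cv2.resize(t[255:325,355:450],None,fx=4,fy=4);q=cv2.resize(cv2.imread('pics/scene0.png')[140:250,50:150],None,fx=4,fy=4)[:440]
C=np.zeros((440,800,3),np.uint8);C[:280,:380]=p;C[:,390:790]=q;cv2.imwrite('pics/big.png',C)
```

```text
sleeve (array([ 0.29102327, -0.32265685,  0.24920265]), np.float64(0.061689089918697926))
end- (array([ 0.23258364, -0.43026655,  0.25368815]), np.float64(0.004487250020540278))
end+ (array([ 0.31245691, -0.25228653,  0.24700712]), np.float64(0.017315942903275042))
```

View pics/big.png

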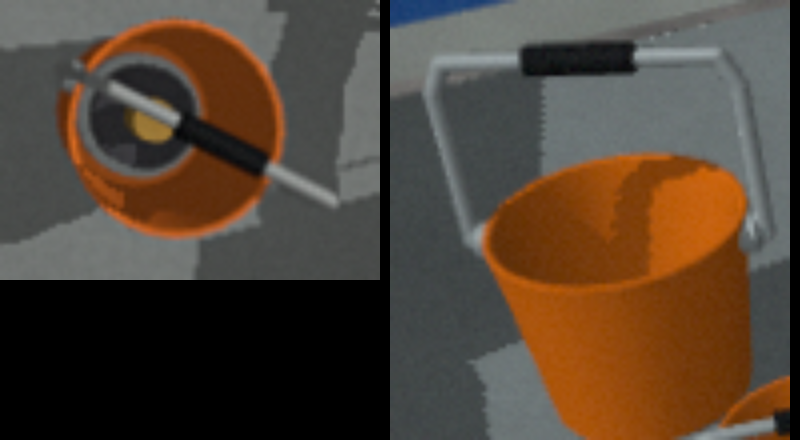

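The big handle's bar lies at x of about 0.31 or less, and the gripper body stays at about 0.35 or more, so it clears. Next is the arc to bring the handle upright.

Call:
arm_command(
  deltas=[
    {"dx": 0.2,"dy": -0.4,"dz": -0.9,"rx": 0,"ry": 0,"rz": 0,"hand": 0.45},
    {"dx": 0.2,"dy": -0.9,"dz": -1.6,"rx": 0,"ry": 0,"rz": 0,"hand": 0.45},
    {"dx": 0.2,"dy": -1.3,"dz": -2.1,"rx": 0,"ry": 0,"rz": 0,"hand": 0.45},
    {"dx": 0.2,"dy": -1.7,"dz": -2.65,"rx": 0,"ry": 0,"rz": 0,"hand": 0.45},
    {"dx": 0.2,"dy": -2.2,"dz": -3.1,"rx": 0,"ry": 0,"rz": 0,"hand": 0.45},
    {"dx": 0.2,"dy": -2.7,"dz": -3.6,"rx": 0,"ry": 0,"rz": 0,"hand": 0.45},
    {"dx": 0.2,"dy": -3.2,"dz": -3.95,"rx": 0,"ry": 0,"rz": 0,"hand": 0.45},
    {"dx": 0.2,"dy": -3.6,"dz": -4.25,"rx": 0,"ry": 0,"rz": 0,"hand": 0.45},
    {"dx": 0.2,"dy": -4.1,"dz": -4.5,"rx": 0,"ry": 0,"rz": 0,"hand": 0.45},
    {"dx": 0.2,"dy": -4.6,"dz": -4.75,"rx": 0,"ry": 0,"rz": 0,"hand": 0.45},
    {"dx": 0.2,"dy": -5,"dz": -4.9,"rx": 0,"ry": 0,"rz": 0,"hand": 0.45},
    {"dx": 0.2,"dy": -5,"dz": -4.9,"rx": 0,"ry": 0,"rz": 0,"hand": 0.45},
  ],
)

```text
clock: 5.0
tcp_pos: [0.4899, -0.2922, 0.1719]
ee_rot: [155.2, -0.0, 81.3]
ft_force: [0.2, 0.1, 0.6]
finger_gap: 0.0246
finger_force: 0.0
```

Call:
arm_command(
  deltas=[
    {"dx": 0,"dy": 0,"dz": 0,"rx": 0,"ry": 0,"rz": 0,"hand": 1},
    {"dx": 0,"dy": 0,"dz": 0,"rx": 0,"ry": 0,"rz": 0,"hand": 1},
    {"dx": 0,"dy": 0,"dz": 0,"rx": 0,"ry": 0,"rz": 0,"hand": 1},
    {"dx": 0,"dy": 0,"dz": 0,"rx": 0,"ry": 0,"rz": 0,"hand": 1},
    {"dx": 0,"dy": 0,"dz": 0,"rx": 0,"ry": 0,"rz": 0,"hand": 1},
  ],
  grip_force=40,
)

```text
clock: 5.5
tcp_pos: [0.4908, -0.2923, 0.1724]
ee_rot: [155.2, 0.0, 81.3]
ft_force: [1.2, -0.7, -0.2]
finger_gap: 0.0133
finger_force: 40.0
```

Run:
```python
from h import *
w=get('wrist');s=get('scene');print(tool()[:3,3],tool()[:3,:3].round(3).tolist())
cv2.imwrite('pics/c3.png',np.hstack([cv2.resize(w['pixels'],(500,375)),cv2.resize(s['pixels'][190:300,90:178],(300,375))]))
```

```text
[ 0.4907213  -0.29224455  0.17242562] [[0.151, 0.897, 0.415], [0.989, -0.137, -0.063], [-0.0, 0.42, -0.908]]
```

View pics/c3.png

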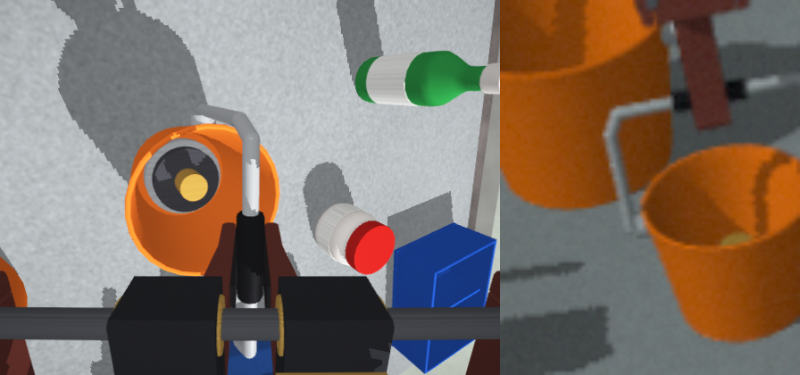

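The bar is gripped at (250,250) in the wrist view with the handle upright. Now I'll lift it about 8 cm, gently.

Call:
arm_command(
  deltas=[
    {"dx": 0,"dy": 0.2,"dz": -0.5,"rx": 0,"ry": 0,"rz": 0,"hand": 1},
    {"dx": 0,"dy": 0.4,"dz": -0.9,"rx": 0,"ry": 0,"rz": 0,"hand": 1},
    {"dx": 0,"dy": 0.8,"dz": -1.8,"rx": 0,"ry": 0,"rz": 0,"hand": 1},
    {"dx": 0,"dy": 1.3,"dz": -2.7,"rx": 0,"ry": 0,"rz": 0,"hand": 1},
    {"dx": 0,"dy": 1.7,"dz": -3.6,"rx": 0,"ry": 0,"rz": 0,"hand": 1},
    {"dx": 0,"dy": 2.1,"dz": -4.5,"rx": 0,"ry": 0,"rz": 0,"hand": 1},
    {"dx": 0,"dy": 2.5,"dz": -5.4,"rx": 0,"ry": 0,"rz": 0,"hand": 1},
    {"dx": 0,"dy": 2.9,"dz": -6.3,"rx": 0,"ry": 0,"rz": 0,"hand": 1},
    {"dx": 0,"dy": 3.3,"dz": -7.1,"rx": 0,"ry": 0,"rz": 0,"hand": 1},
    {"dx": 0,"dy": 3.3,"dz": -7.1,"rx": 0,"ry": 0,"rz": 0,"hand": 1},
    {"dx": 0,"dy": 3.3,"dz": -7.1,"rx": 0,"ry": 0,"rz": 0,"hand": 1},
    {"dx": 0,"dy": 3.3,"dz": -7.1,"rx": 0,"ry": 0,"rz": 0,"hand": 1},
  ],
)

```text
clock: 6.8
tcp_pos: [0.4906, -0.2921, 0.25]
ee_rot: [155.2, -0.0, 81.3]
ft_force: [0.0, 0.4, -5.0]
finger_gap: 0.0131
finger_force: 40.0
```

Run:
```python
from h import *
print(tool()[:3,3],arm.state()['torque'],arm.state()['finger_gap'])
for f in(.25,.5,.75,1):
    delta([.491+f*(.506-.491),-.292+f*.299,.252],81.3+19*f)
```

```text
[ 0.49063076 -0.29211885  0.24999518] [ 0.04252892  0.61084142 -0.01376934] 0.013095641708618481
d cm [ 7.46 -0.57 -0.48] rot [-0.22  1.96 -4.3 ]
d cm [14.91 -1.26 -0.8 ] rot [-0.22  3.96 -8.61]
d cm [22.36 -1.95 -1.11] rot [ -0.22   5.96 -12.92]
d cm [29.8  -2.64 -1.42] rot [ -0.21   7.96 -17.23]
```

Weight is 5 N. Carry to in front of the hook.

Call:
arm_command(
  deltas=[
    {"dx": 1,"dy": 0,"dz": 0,"rx": 0,"ry": 0,"rz": 0,"hand": 1},
    {"dx": 3,"dy": -0.2,"dz": -0.2,"rx": 0,"ry": 0.8,"rz": -1.7,"hand": 1},
    {"dx": 6,"dy": -0.5,"dz": -0.4,"rx": -0.1,"ry": 1.6,"rz": -3.5,"hand": 1},
    {"dx": 9,"dy": -0.8,"dz": -0.5,"rx": -0.2,"ry": 2.4,"rz": -5.2,"hand": 1},
    {"dx": 12,"dy": -1,"dz": -0.6,"rx": -0.2,"ry": 3.2,"rz": -6.9,"hand": 1},
    {"dx": 15,"dy": -1.3,"dz": -0.8,"rx": -0.2,"ry": 4,"rz": -8.6,"hand": 1},
    {"dx": 18,"dy": -1.6,"dz": -0.9,"rx": -0.2,"ry": 4.8,"rz": -10.4,"hand": 1},
    {"dx": 21,"dy": -1.8,"dz": -1,"rx": -0.2,"ry": 5.6,"rz": -12.1,"hand": 1},
    {"dx": 24,"dy": -2.1,"dz": -1.2,"rx": -0.2,"ry": 6.4,"rz": -13.9,"hand": 1},
    {"dx": 27,"dy": -2.4,"dz": -1.3,"rx": -0.2,"ry": 7.2,"rz": -15.6,"hand": 1},
    {"dx": 29,"dy": -2.6,"dz": -1.4,"rx": -0.2,"ry": 7.8,"rz": -16.8,"hand": 1},
    {"dx": 29.8,"dy": -2.6,"dz": -1.4,"rx": -0.2,"ry": 8,"rz": -17.2,"hand": 1},
  ],
)

```text
clock: 8.0
tcp_pos: [0.5059, 0.0099, 0.2528]
ee_rot: [154.9, -0.1, 100.6]
ft_force: [-0.2, 1.1, -3.6]
finger_gap: 0.0128
finger_force: 40.0
```

Call:
arm_command(
  deltas=[
    {"dx": 0,"dy": 0,"dz": 0,"rx": 0,"ry": 0,"rz": 0,"hand": 1},
    {"dx": 0,"dy": 0,"dz": 0,"rx": 0,"ry": 0,"rz": 0,"hand": 1},
    {"dx": 0,"dy": 0,"dz": 0,"rx": 0,"ry": 0,"rz": 0,"hand": 1},
    {"dx": 0,"dy": 0,"dz": 0,"rx": 0,"ry": 0,"rz": 0,"hand": 1},
    {"dx": 0,"dy": 0,"dz": 0,"rx": 0,"ry": 0,"rz": 0,"hand": 1},
  ],
)

```text
clock: 8.5
tcp_pos: [0.5067, 0.0061, 0.2526]
ee_rot: [155.0, 0.0, 100.2]
ft_force: [0.5, 0.6, -4.2]
finger_gap: 0.0128
finger_force: 40.0
```

Run:
```python
from h import *
T=tool();print(T.round(3).tolist())
w=get('wrist');s=get('scene');t=get('top')
def red(im,box):
    x0,y0,x1,y1=box;h=cv2.cvtColor(im['pixels'],cv2.COLOR_BGR2HSV);m=(((h[...,0]<6)|(h[...,0]>172))&(h[...,1]>150)&(h[...,2]>80)).astype(np.uint8)
    n,_,st,ce=cv2.connectedComponentsWithStats(m[y0:y1,x0:x1]);return [(ce[i]+[x0,y0]).round(2).tolist()+[int(st[i,4])] for i in range(1,n) if st[i,4]>6]
print(red(w,(0,0,560,420)));print([proj(w,P).round(1) for P in((.6344,-.0129,.2261),(.6191,.0712,.2263))])
cv2.imwrite('pics/c4.png',np.hstack([cv2.resize(w['pixels'],(400,300)),cv2.resize(s['pixels'][130:310,190:430],(400,300))]))
delta([.6534,.0340,.252],100.3)
```

```text
[[-0.177, 0.892, 0.417, 0.507], [0.984, 0.161, 0.075, 0.006], [-0.0, 0.423, -0.906, 0.253], [0.0, 0.0, 0.0, 1.0]]
[[429.2, 34.11, 2779], [465.33, 135.06, 351], [441.62, 157.85, 462], [447.57, 200.35, 257], [418.18, 278.87, 272]]
[array([421.4, 281.2]), array([438.1, 160.8])]
d cm [ 0.11 13.5   6.37] rot [ 0.04  0.03 -0.04]
```

View pics/c4.png

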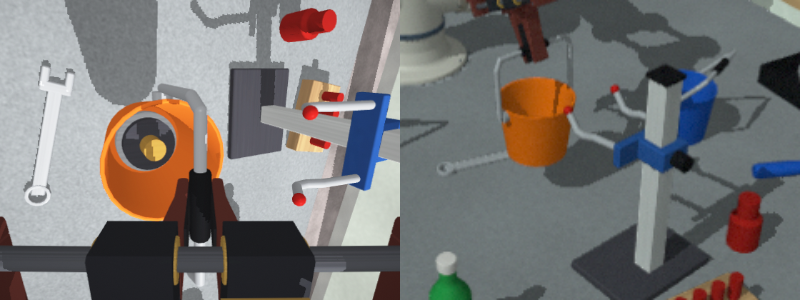

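The pail hangs upright in front of the prongs. In the left half of the view the tips are at (299,199) and (310,112), within 2–3 mm of prediction. Next I'll carry it in over the tips.

Call:
arm_command(
  deltas=[
    {"dx": 0,"dy": 0.5,"dz": 0.2,"rx": 0,"ry": 0,"rz": 0,"hand": 1},
    {"dx": 0,"dy": 1.5,"dz": 0.7,"rx": 0,"ry": 0,"rz": 0,"hand": 1},
    {"dx": 0,"dy": 2.7,"dz": 1.3,"rx": 0,"ry": 0,"rz": 0,"hand": 1},
    {"dx": 0,"dy": 4,"dz": 1.9,"rx": 0,"ry": 0,"rz": 0,"hand": 1},
    {"dx": 0,"dy": 5.3,"dz": 2.5,"rx": 0,"ry": 0,"rz": 0,"hand": 1},
    {"dx": 0,"dy": 6.6,"dz": 3.1,"rx": 0,"ry": 0,"rz": 0,"hand": 1},
    {"dx": 0,"dy": 7.9,"dz": 3.7,"rx": 0,"ry": 0,"rz": 0,"hand": 1},
    {"dx": 0,"dy": 9.2,"dz": 4.3,"rx": 0,"ry": 0,"rz": 0,"hand": 1},
    {"dx": 0,"dy": 10.5,"dz": 4.9,"rx": 0,"ry": 0,"rz": 0,"hand": 1},
    {"dx": 0,"dy": 11.7,"dz": 5.5,"rx": 0,"ry": 0,"rz": 0,"hand": 1},
    {"dx": 0,"dy": 12.8,"dz": 6,"rx": 0,"ry": 0,"rz": 0,"hand": 1},
    {"dx": 0,"dy": 13.7,"dz": 6.4,"rx": 0,"ry": 0,"rz": 0,"hand": 1},
  ],
)

```text
clock: 9.85
tcp_pos: [0.6564, 0.034, 0.252]
ee_rot: [155.0, -0.0, 100.3]
ft_force: [-0.4, 0.7, -3.6]
finger_gap: 0.0132
finger_force: 40.0
```

Call:
arm_command(
  deltas=[
    {"dx": 0,"dy": 0,"dz": 0,"rx": 0,"ry": 0,"rz": 0,"hand": 1},
    {"dx": 0,"dy": 0,"dz": 0,"rx": 0,"ry": 0,"rz": 0,"hand": 1},
    {"dx": 0,"dy": 0,"dz": 0,"rx": 0,"ry": 0,"rz": 0,"hand": 1},
    {"dx": 0,"dy": 0,"dz": 0,"rx": 0,"ry": 0,"rz": 0,"hand": 1},
    {"dx": 0,"dy": 0,"dz": 0,"rx": 0,"ry": 0,"rz": 0,"hand": 1},
  ],
)

```text
clock: 10.35
tcp_pos: [0.6552, 0.0337, 0.253]
ee_rot: [154.9, 0.0, 100.3]
ft_force: [0.6, -0.4, -4.3]
finger_gap: 0.0133
finger_force: 40.0
```

Run:
```python
from h import *
T=tool();X=np.array([.984,.179]);Y=np.array([-.179,.984]);o=np.array([.6534,.034])+.085*X
d=T[:2,3]-o;print('stand frame',d@X,d@Y,T[2,3],arm.state()['ft_force'])
w=get('wrist');s=get('scene');t=get('top')
cv2.imwrite('pics/c5.png',np.hstack([cv2.resize(w['pixels'],(400,300)),cv2.resize(s['pixels'][130:280,250:450],(400,300))]))
```

```text
stand frame -0.08329723955069207 -0.000668492795605281 0.2529704128061929 [ 0.6352701  -0.42889288 -4.33177903]
```

View pics/c5.png

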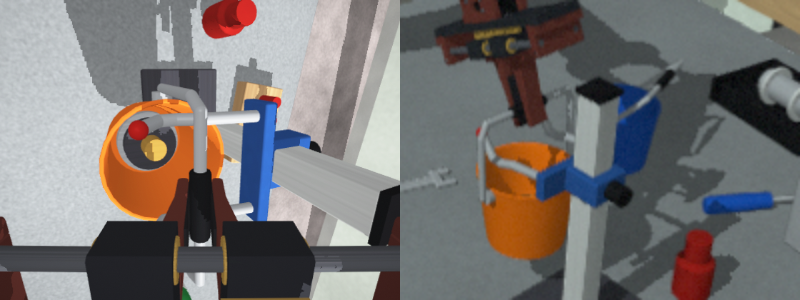

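The bar is behind the tips and above both prongs, with the upper prong from (138,130) to (258,118) in the left half. I'll lower it now.

Call:
arm_command(
  deltas=[
    {"dx": 0,"dy": -0.2,"dz": 0.4,"rx": 0,"ry": 0,"rz": 0,"hand": 1},
    {"dx": 0,"dy": -0.4,"dz": 0.9,"rx": 0,"ry": 0,"rz": 0,"hand": 1},
    {"dx": 0,"dy": -0.6,"dz": 1.3,"rx": 0,"ry": 0,"rz": 0,"hand": 1},
    {"dx": 0,"dy": -0.8,"dz": 1.7,"rx": 0,"ry": 0,"rz": 0,"hand": 1},
    {"dx": 0,"dy": -1,"dz": 2.1,"rx": 0,"ry": 0,"rz": 0,"hand": 1},
    {"dx": 0,"dy": -1.15,"dz": 2.5,"rx": 0,"ry": 0,"rz": 0,"hand": 1},
    {"dx": 0,"dy": -1.25,"dz": 2.7,"rx": 0,"ry": 0,"rz": 0,"hand": 1},
    {"dx": 0,"dy": -1.35,"dz": 2.9,"rx": 0,"ry": 0,"rz": 0,"hand": 1},
    {"dx": 0,"dy": -1.35,"dz": 2.9,"rx": 0,"ry": 0,"rz": 0,"hand": 1},
  ],
)

```text
clock: 11.4
tcp_pos: [0.6554, 0.0338, 0.2203]
ee_rot: [155.0, 0.0, 100.3]
ft_force: [0.0, -0.2, -4.6]
finger_gap: 0.0132
finger_force: 40.0
```

Call:
arm_command(
  deltas=[
    {"dx": 0,"dy": -0.05,"dz": 0.1,"rx": 0,"ry": 0,"rz": 0,"hand": 1},
    {"dx": 0,"dy": -0.1,"dz": 0.2,"rx": 0,"ry": 0,"rz": 0,"hand": 1},
    {"dx": 0,"dy": -0.15,"dz": 0.3,"rx": 0,"ry": 0,"rz": 0,"hand": 1},
    {"dx": 0,"dy": -0.2,"dz": 0.4,"rx": 0,"ry": 0,"rz": 0,"hand": 1},
    {"dx": 0,"dy": -0.2,"dz": 0.4,"rx": 0,"ry": 0,"rz": 0,"hand": 1},
  ],
)

```text
clock: 11.9
tcp_pos: [0.6553, 0.0338, 0.216]
ee_rot: [155.0, 0.0, 100.3]
ft_force: [-0.8, 1.2, -4.7]
finger_gap: 0.0135
finger_force: 40.0
```

Call:
arm_command(
  deltas=[
    {"dx": 0,"dy": -0.05,"dz": 0.1,"rx": 0,"ry": 0,"rz": 0,"hand": 1},
    {"dx": 0,"dy": -0.1,"dz": 0.2,"rx": 0,"ry": 0,"rz": 0,"hand": 1},
    {"dx": 0,"dy": -0.15,"dz": 0.3,"rx": 0,"ry": 0,"rz": 0,"hand": 1},
    {"dx": 0,"dy": -0.15,"dz": 0.3,"rx": 0,"ry": 0,"rz": 0,"hand": 1},
  ],
)

```text
clock: 12.3
tcp_pos: [0.6552, 0.0337, 0.2125]
ee_rot: [155.0, 0.0, 100.3]
ft_force: [0.1, -0.1, -4.7]
finger_gap: 0.013
finger_force: 40.0
```

Call:
arm_command(
  deltas=[
    {"dx": 0,"dy": -0.05,"dz": 0.1,"rx": 0,"ry": 0,"rz": 0,"hand": 1},
    {"dx": 0,"dy": -0.1,"dz": 0.2,"rx": 0,"ry": 0,"rz": 0,"hand": 1},
    {"dx": 0,"dy": -0.1,"dz": 0.2,"rx": 0,"ry": 0,"rz": 0,"hand": 1},
  ],
)

```text
clock: 12.6
tcp_pos: [0.6551, 0.0337, 0.2103]
ee_rot: [155.0, 0.0, 100.3]
ft_force: [-0.2, -0.1, -4.1]
finger_gap: 0.0129
finger_force: 40.0
```

Call:
arm_command(
  deltas=[
    {"dx": 0,"dy": -0.05,"dz": 0.1,"rx": 0,"ry": 0,"rz": 0,"hand": 1},
    {"dx": 0,"dy": -0.1,"dz": 0.2,"rx": 0,"ry": 0,"rz": 0,"hand": 1},
    {"dx": 0,"dy": -0.1,"dz": 0.2,"rx": 0,"ry": 0,"rz": 0,"hand": 1},
  ],
)

```text
clock: 12.9
tcp_pos: [0.6551, 0.0337, 0.2081]
ee_rot: [155.0, 0.0, 100.3]
ft_force: [0.3, 0.2, -4.7]
finger_gap: 0.0132
finger_force: 40.0
```

Call:
arm_command(
  deltas=[
    {"dx": 0,"dy": -0.05,"dz": 0.1,"rx": 0,"ry": 0,"rz": 0,"hand": 1},
    {"dx": 0,"dy": -0.05,"dz": 0.1,"rx": 0,"ry": 0,"rz": 0,"hand": 1},
    {"dx": 0,"dy": -0.05,"dz": 0.1,"rx": 0,"ry": 0,"rz": 0,"hand": 1},
  ],
)

```text
clock: 13.2
tcp_pos: [0.6552, 0.0337, 0.2073]
ee_rot: [154.9, 0.0, 100.3]
ft_force: [-0.5, 0.7, -3.7]
finger_gap: 0.0128
finger_force: 40.0
```

Call:
arm_command(
  deltas=[
    {"dx": 0,"dy": -0.05,"dz": 0.1,"rx": 0,"ry": 0,"rz": 0,"hand": 1},
    {"dx": 0,"dy": -0.1,"dz": 0.2,"rx": 0,"ry": 0,"rz": 0,"hand": 1},
    {"dx": 0,"dy": -0.1,"dz": 0.2,"rx": 0,"ry": 0,"rz": 0,"hand": 1},
  ],
)

```text
clock: 13.5
tcp_pos: [0.6555, 0.0337, 0.2068]
ee_rot: [154.8, 0.0, 100.3]
ft_force: [-2.2, -0.0, 2.8]
finger_gap: 0.013
finger_force: 40.0
```

Call:
arm_command(
  deltas=[
    {"dx": 0,"dy": -0.05,"dz": 0.1,"rx": 0,"ry": 0,"rz": 0,"hand": 1},
    {"dx": 0,"dy": -0.05,"dz": 0.1,"rx": 0,"ry": 0,"rz": 0,"hand": 1},
    {"dx": 0,"dy": -0.05,"dz": 0.1,"rx": 0,"ry": 0,"rz": 0,"hand": 1},
  ],
)

```text
clock: 13.8
tcp_pos: [0.6557, 0.0337, 0.2066]
ee_rot: [154.7, 0.1, 100.3]
ft_force: [-4.8, -0.1, 5.6]
finger_gap: 0.0128
finger_force: 40.0
```

The hook now carries the weight, about 10 N including some push. I'll hold, ease off slightly, then open.

Call:
arm_command(
  deltas=[
    {"dx": 0,"dy": 0,"dz": 0,"rx": 0,"ry": 0,"rz": 0,"hand": 1},
    {"dx": 0,"dy": 0,"dz": 0,"rx": 0,"ry": 0,"rz": 0,"hand": 1},
    {"dx": 0,"dy": 0,"dz": 0,"rx": 0,"ry": 0,"rz": 0,"hand": 1},
    {"dx": 0,"dy": 0.05,"dz": -0.1,"rx": 0,"ry": 0,"rz": 0,"hand": 1},
    {"dx": 0,"dy": 0.05,"dz": -0.1,"rx": 0,"ry": 0,"rz": 0,"hand": 1},
  ],
)

```text
clock: 14.3
tcp_pos: [0.6557, 0.0337, 0.2067]
ee_rot: [154.8, 0.0, 100.3]
ft_force: [-2.7, 0.1, 5.1]
finger_gap: 0.013
finger_force: 40.0
```

Call:
arm_command(
  deltas=[
    {"dx": 0,"dy": 0,"dz": 0,"rx": 0,"ry": 0,"rz": 0,"hand": 0.6},
    {"dx": 0,"dy": 0,"dz": 0,"rx": 0,"ry": 0,"rz": 0,"hand": 0.3},
    {"dx": 0,"dy": 0,"dz": 0,"rx": 0,"ry": 0,"rz": 0,"hand": 0.1},
    {"dx": 0,"dy": 0,"dz": 0,"rx": 0,"ry": 0,"rz": 0,"hand": 0.1},
    {"dx": 0,"dy": 0,"dz": 0,"rx": 0,"ry": 0,"rz": 0,"hand": 0.1},
    {"dx": 0,"dy": 0,"dz": 0,"rx": 0,"ry": 0,"rz": 0,"hand": 0.1},
  ],
)

```text
clock: 14.9
tcp_pos: [0.6551, 0.0337, 0.2048]
ee_rot: [155.0, 0.0, 100.3]
ft_force: [0.1, 0.3, 0.8]
finger_gap: 0.0394
finger_force: 0.0
```

Retreat along the tool axis.

Call:
arm_command(
  deltas=[
    {"dx": 0,"dy": 0,"dz": -0.7,"rx": 0,"ry": 0,"rz": 0,"hand": 0.1},
    {"dx": 0,"dy": 0,"dz": -1.5,"rx": 0,"ry": 0,"rz": 0,"hand": 0.1},
    {"dx": 0,"dy": 0,"dz": -3,"rx": 0,"ry": 0,"rz": 0,"hand": 0.1},
    {"dx": 0,"dy": 0,"dz": -5,"rx": 0,"ry": 0,"rz": 0,"hand": 0.1},
    {"dx": 0,"dy": 0,"dz": -8,"rx": 0,"ry": 0,"rz": 0,"hand": 0.1},
    {"dx": 0,"dy": 0,"dz": -11,"rx": 0,"ry": 0,"rz": 0,"hand": 0.1},
    {"dx": 0,"dy": 0,"dz": -14,"rx": 0,"ry": 0,"rz": 0,"hand": 0.1},
    {"dx": 0,"dy": 0,"dz": -14,"rx": 0,"ry": 0,"rz": 0,"hand": 0.1},
    {"dx": 0,"dy": 0,"dz": -14,"rx": 0,"ry": 0,"rz": 0,"hand": 0.1},
    {"dx": 0,"dy": 0,"dz": -14,"rx": 0,"ry": 0,"rz": 0,"hand": 0.1},
    {"dx": 0,"dy": 0,"dz": -14,"rx": 0,"ry": 0,"rz": 0,"hand": 0.1},
    {"dx": 0,"dy": 0,"dz": -14,"rx": 0,"ry": 0,"rz": 0,"hand": 0.1},
  ],
)

```text
clock: 16.1
tcp_pos: [0.5967, 0.0232, 0.3301]
ee_rot: [155.1, -0.0, 100.3]
ft_force: [0.5, 0.1, 0.4]
finger_gap: 0.0394
finger_force: 0.0
```

Run:
```python
from h import *
w=get('wrist');s=get('scene');s2=get('scene');print(np.abs(s['pixels'].astype(int)-s2['pixels'])[130:280,250:380].mean(),arm.state()['ft_force'],tool()[:3,3])
cv2.imwrite('pics/c6.png',np.hstack([cv2.resize(w['pixels'],(400,300)),cv2.resize(s['pixels'][130:280,250:450],(400,300))]))
```

```text
2.2936581196581196 [ 0.71390668 -0.16507025  0.47861937] [0.59680383 0.02317427 0.33104669]
```

View pics/c6.png

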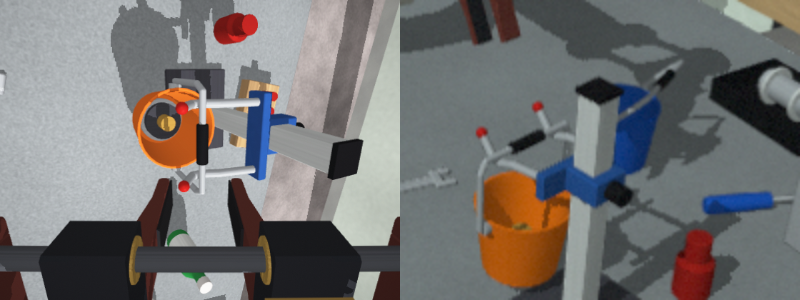

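The pail hangs by its bar across both prongs behind the tips, at (183,107) and (184,186) on the left. I'll let it settle, then hand in.

Call:
arm_command(
  deltas=[
    {"dx": 0,"dy": 0,"dz": -3,"rx": 0,"ry": 0,"rz": 0,"hand": 0.1},
    {"dx": 0,"dy": 0,"dz": -3,"rx": 0,"ry": 0,"rz": 0,"hand": 0.1},
    {"dx": 0,"dy": 0,"dz": -3,"rx": 0,"ry": 0,"rz": 0,"hand": 0.1},
    {"dx": 0,"dy": 0,"dz": -3,"rx": 0,"ry": 0,"rz": 0,"hand": 0.1},
    {"dx": 0,"dy": 0,"dz": -3,"rx": 0,"ry": 0,"rz": 0,"hand": 0.1},
    {"dx": 0,"dy": 0,"dz": -3,"rx": 0,"ry": 0,"rz": 0,"hand": 0.1},
    {"dx": 0,"dy": 0,"dz": -3,"rx": 0,"ry": 0,"rz": 0,"hand": 0.1},
    {"dx": 0,"dy": 0,"dz": -3,"rx": 0,"ry": 0,"rz": 0,"hand": 0.1},
    {"dx": 0,"dy": 0,"dz": -3,"rx": 0,"ry": 0,"rz": 0,"hand": 0.1},
    {"dx": 0,"dy": 0,"dz": -3,"rx": 0,"ry": 0,"rz": 0,"hand": 0.1},
    {"dx": 0,"dy": 0,"dz": -3,"rx": 0,"ry": 0,"rz": 0,"hand": 0.1},
    {"dx": 0,"dy": 0,"dz": -3,"rx": 0,"ry": 0,"rz": 0,"hand": 0.1},
  ],
)

```text
clock: 17.45
tcp_pos: [0.5843, 0.0208, 0.3591]
ee_rot: [154.9, 0.0, 100.3]
ft_force: [-1.0, -0.0, 0.2]
finger_gap: 0.0392
finger_force: 0.0
```

Run:
```python
from h import *
def c(im):
    h=cv2.cvtColor(im['pixels'],cv2.COLOR_BGR2HSV);m=((h[...,0]>6)&(h[...,0]<20)&(h[...,1]>150))[200:285,280:340];y,x=np.nonzero(m);return x.mean().round(2),y.mean().round(2),len(x)
L=[c(get('scene')) for _ in range(20)];print(L[::3])
X=np.array(L)[:,:2];r=np.ptp(X,0);print(r)
if r.max()<1.0: print(arm.finish_job())
```

```text
[(np.float64(30.83), np.float64(45.15), 1988), (np.float64(30.84), np.float64(45.13), 1988), (np.float64(30.85), np.float64(45.14), 1986), (np.float64(30.84), np.float64(45.13), 1987), (np.float64(30.84), np.float64(45.13), 1987), (np.float64(30.86), np.float64(45.13), 1988), (np.float64(30.86), np.float64(45.16), 1990)]
[0.04 0.06]
the job is handed in; nothing more can be done
None
```

The orange pail hangs still and upright by its handle across both prongs behind their tips, the gripper is clear of it, and the job was handed in at about 18.5 s (no verdict was returned).

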